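# Hold the glued compact shut: lower the stop rod onto its lid and lock the clamp

## Robot

A 6-joint arm with a two-finger parallel gripper is mounted at the origin on the work surface. World frame = base frame: x ahead of the robot, y to its left, z up, the work surface at z = 0. Lengths are in m, angles in rad, forces in N, time in s.
With the tool pointing down it reaches from about 0.225 to 0.875 m from the base axis. Payload 3.4 kg.
Tool frame: the origin (TCP) lies between the finger pads; the fingertips stand 19 mm ahead of it and the grasp point (between the pads) is the TCP; z points along the fingers, y is the line along which they close (so a half turn about z gives the same grasp; the last joint's range is limited). The gripper opens to 85 mm and grips with 20 to 120 N. Pads are 22 mm wide; open, the fingers measure 114 mm over their backs; the gripper's body (76 mm by 85 mm) begins 54 mm behind the grasp point. The pads swing forward as they close: fully open they stand 13 mm farther back than shut.
Start: joints at [-0.121, 0.276, 1.505, -0, 1.361, -0.121], TCP at [0.575, -0, 0.25] pointing down, gripper open.
Joint ranges: [-2.89, 2.89], [-0.75, 2.08], [0.22, 2.7], [-1.18, 4.32], [0.11, 2.71], [-2.7, 2.7]. Speed limits (rad/s): [2.57, 2.57, 3.14, 3.14, 3.14, 3.14].

## Interface

Orientations are given as a unit quaternion [w, x, y, z].
In Python, from rig import get_state, imaging, ticket gives the robot as it stands. The module is installed in compiled form; this text tells all that it offers.
- The arm moves only by the shell command python3 -m inch 'ROWS' [FORCE]. ROWS is JSON, a list of rows, each an object with "claw": the opening, from -1 (shut) to 1 (fully open); "travel": the shift along the world's x, y, z in units of 200 mm (1.0 is 200 mm), a list of three; "turn": the turn about the world's z in units of 180 degrees (1.0 is 180 degrees). A call has 1 to 5 rows; each row is the pose to reach, as a shift and turn from the pose commanded when the call began, turning the shorter way round; what a row does not reach only later rows make up. A row lasts 1/10 s, in which the tool goes at most 50 mm and 8.59 degrees, less where a joint would pass 70% of its speed; a pose out of reach is approached as far as the arm can. A call with a number of a shift or a turn outside -1 to 1 is refused whole. A call with a gripper value outside its range is refused whole. The fingers move at their own pace and stop on an object; FORCE is the grip in N (left out, the last holds). Time passes only in rows, so rows that repeat a pose let the fingers close. It gives the time, the measured TCP pose, the force, the opening and the grip force at its end, in the units of the state.
- get_state(): the state, without advancing time (a new reading comes with each control period).
- imaging.get_image(name): name is "scene" or "side" or "wrist"; returns the picture (384x512x3 uint8, red, green, blue); there is no depth.
- imaging.camera_params(name): a dict with "camera_matrix" (3x3 intrinsics, pixels), "k1" (the pictures are not rectified: a ray, as slopes to the right and down, at radius r is drawn at 1 + k1 r^2 times it, then the intrinsics apply), "cam_to_world" (4x4, takes a point from camera to world coordinates); the wrist camera has in their place "T_tool_cam" (4x4, takes a point from camera to tool coordinates, whose origin is the TCP and whose axes are the flange's). Camera axes: x right, y down, z forward; pixel columns grow to the right and rows downward; lengths in m; the calibration is good to about 2 mm. A picture is of the moment at which its call begins: read the wrist's pose just before it. camera_params takes no time and is no camera call.
- ticket.sign_off(): hands the job in; it is judged then, once.
The state is a dict: "clock": time; "qpos": joint angles; "qd": joint speeds; "effort": joint torques, N m; "position": TCP position; "ee_rot": TCP orientation; "contact_force": force on the tool from outside, world axes, zero at the start; "moment": the same for the moment, N m; "width": finger opening in m; "gripper_force": force on a finger pad.
Only numpy, scipy, OpenCV 4.12 (cv2) and the standard library are available. Lean on these libraries where they do the work, as an engineer would, in place of code of your own. Each camera call takes 0.05 s, during which the arm holds its last target. There are 200 camera calls.

## Task

The pink compact's lid has just been glued on and must be held while it sets. Gently lower the white stand's stop rod, the one with the black knob, until its rubber foot just rests on the lid, without pressing hard on it, then swing the red lever all the way round to lock the rod there and let go. The foot must still be touching the lid after you let go; do not shift the compact or the stand's neighbours (hairbrush, face roller, cuticle pusher).

Things in the scene. Friction and masses are not known exactly. Their poses are not given: they have to be found in the camera images.
- stand: White metal hold-down stand, fixed. Origin on the counter straight under the stop rod's axis; z up, x from the rod to the column, y to the left. Base plate 150 x 120 x 16 mm (x -60 to +90, y +-60 mm). Column x 53 to 79, y +-17 mm. Under the rod a round cork riser, 68 mm across, stands out of the base, its top 28 to 40 mm above the counter.
- stand_head (a point): Centre of the rod's guide hole in the top face of the stand's head, 130 mm above the counter. The head is a block from x -24 to +79 mm, y +-17 mm (stand's axes), z 100 to 130 mm, with a round boss (radius 17 mm, same heights) at x 0, y -22 mm that carries the lever. The rod slides vertically through it.
- stop (a joint): Stop rod's slide: metres lowered, 0 = fully up (foot's underside 85 mm above the counter), at most 0.046. Rod 0.13 kg, 10 mm thick, foot below, knob above. It stays where it is left: the guide rubs with about 4 N, so about 3 N down on the knob lowers it and about 5 N raises it; no spring. Once the lever is locked its cam squeezes the rod and it can no longer be set.
- stop_knob (a point): Middle of the black knob on top of the stop rod: an upright cylinder 26 mm across and 36 mm tall (18 mm above and below this point), free all round to be gripped from above or pushed down. 119 mm above the foot's underside.
- stop_foot (a point): Centre of the underside of the rubber foot (a disc 18 mm across, 8 mm thick) at the lower end of the stop rod.
- lever (a joint): Red clamp lever's angle in rad about a vertical axis, counter-clockwise seen from above. 0 = open: the lever points along the stand's -x; 1.45 = end stop, locked: it points along the stand's -y. Locked from 1.25 on. From about 0.75 rad its cam bites on the rod and it turns stiffly (up to about 5 N at the post); it stays where it is left.
- lever_pivot (a point): On the lever's vertical pivot axis at the head's top, 130 mm above the counter; 22 mm from the rod's axis along the stand's -y.
- lever_post (a point): On the upright red post at the lever's free end, 65 mm from the pivot axis: a cylinder 14 mm across, from 132 to 170 mm above the counter (the lever's arm below it reaches up to 139 mm); this point is 152 mm above the counter. It can be pinched from above or pushed sideways.
- compact: Round pink plastic compact, 72 mm across, 90 g, loose, lying flat on the cork riser under the foot. Origin at the centre of its underside, z up. Its flat push-on lid stands out by an unmeasured amount: the lid's top is 18 to 27 mm above the origin. The lid is firm: on the rubber foot 0.05 mm more adds about 1 N. 2 to 8 N is a gentle touch; over 12 N is too hard.
- hairbrush: Wooden hairbrush lying on its back, 232 mm long, up to 26 mm high, beside the stand; leave alone. Origin under the middle of its length, x towards the bristles.
- face_roller: Mint silicone face roller, 133 mm long, 25 mm high, beside the stand; leave alone. Origin on the counter under its middle, x towards the roller.
- cuticle_pusher: Stainless cuticle pusher, 138 mm long, 6 mm high, lying in front of the stand; leave alone. Origin under its middle, x along it.
Not all that is in view belongs to the job. Of the things that look like the stand, the smaller one is meant.

How it is judged:
By the outcome, as a careful person would: the job done as asked, in the order asked, and still so for the second after the job is handed in, with the robot touching nothing.
It also fails if it takes over 54 s, if anything falls off the work surface, if the arm or the gripper's body presses on something with over 40 N, if the wrist force passes 120 N, or if a joint passes its speed limit or range.

## Working session

There is one attempt and no reset: what is moved stays moved. The work goes in short steps, Python scripts to look and compute and a shell command to move; the robot and the scene stay as the last step left them, time stands still between calls to the robot, and variables do not carry over. Pictures are saved under pics/ and viewed, at most 10 in all, crops included, and the job is handed in when it is done.

```bash
mkdir -p pics; cat > h.py <<'E'
import numpy as np,cv2
from rig import get_state, imaging, ticket
def ray(cam,u,v):
    p=imaging.camera_params(cam);K=np.array(p["camera_matrix"]);k=p["k1"]
    d=np.array([(u-K[0,2])/K[0,0],(v-K[1,2])/K[1,1]]);s=d.copy()
    for _ in range(30): s=d/(1+k*(s@s))
    T=np.array(p["cam_to_world"]);return T[:3,3],T[:3,:3]@np.array([*s,1.])
def atz(cam,u,v,z):
    o,d=ray(cam,u,v);return o+d*(z-o[2])/d[2]
def proj(cam,P):
    p=imaging.camera_params(cam);K=np.array(p["camera_matrix"]);T=np.linalg.inv(np.array(p["cam_to_world"]))
    c=T[:3,:3]@P+T[:3,3];s=c[:2]/c[2];s=s*(1+p["k1"]*(s@s));return K[:2,:2]@s+K[:2,2]
def tri(a,b):
    A=0;B=0
    for o,d in(a,b):
        d=d/np.linalg.norm(d);M=np.eye(3)-np.outer(d,d);A=A+M;B=B+M@o
    return np.linalg.solve(A,B)
def shot(cam,name):
    im=imaging.get_image(cam)[:,:,::-1].copy();cv2.imwrite('pics/'+name,im);return im
E
python3 - <<'E'
from h import *
a=shot('scene','scene.png');b=shot('side','side.png')
cv2.imwrite('pics/both.png',cv2.resize(np.vstack([a,b]),None,fx=.78,fy=.78))
E
```

```text
(no output)
```

View pics/scene.png

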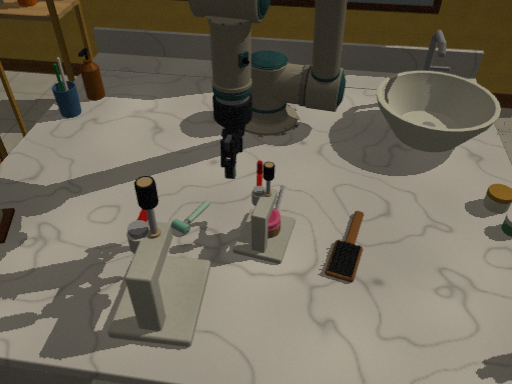

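View pics/side.png

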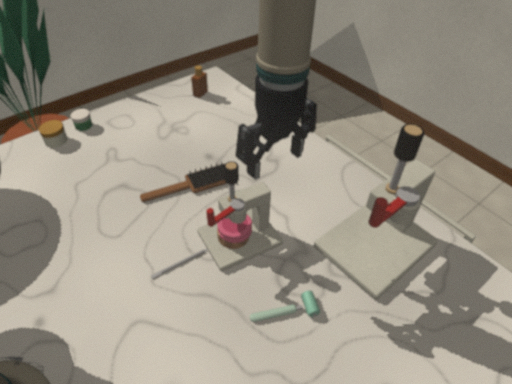

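Scene and side views: two stands. The large one is at scene (165,260) / side (385,210), and the small one is at scene (267,215) / side (238,215). The small one fits: it is the smaller and has the pink compact. I'll confirm in an enlarged crop.

```bash
python3 - <<'E'
import cv2,numpy as np
a=cv2.imread('pics/scene.png')[150:270,220:320];b=cv2.imread('pics/side.png')[150:270,190:290]
cv2.imwrite('pics/crop.png',np.hstack([cv2.resize(x,(400,480),interpolation=cv2.INTER_CUBIC) for x in(a,b)]))
E
```

```text
(no output)
```

View pics/crop.png

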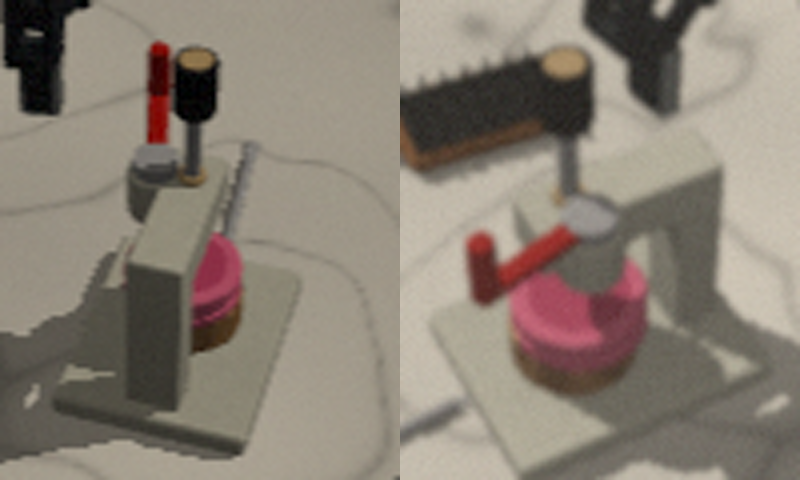

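The crop confirms the small stand: pink compact on a cork riser, black knob at scene (269,165) / side (231.5,165.5), lever post at scene (260,161.5) / side (210,210).

```bash
python3 - <<'E'
from h import *
np.set_printoptions(precision=4,suppress=True)
L=dict(knobtop=((269.2,165.2),(231.5,165.5)),post=((260,161.7),(210,209.8)),pivot=((259.2,188.8),(237.5,203.8)),hole=((268.7,194.5),(232,198.8)))
for k,(a,b) in L.items(): print(k,tri(ray('scene',*a),ray('side',*b)))
for c in((280.8,262),(294.5,219.5),(234.5,250.2)): print(atz('scene',*c,.016))
from rig import get_state
s=get_state();print(s);print(imaging.camera_params('wrist'))
E
```

```text
knobtop [0.5342 0.0709 0.2162]
post [0.4653 0.0419 0.1702]
pivot [0.5289 0.0484 0.1395]
hole [0.5339 0.0722 0.1297]
[0.6348 0.1175 0.016 ]
[0.4899 0.1378 0.016 ]
[0.6153 0.0049 0.016 ]
{'clock': 0.1, 'qpos': array([-0.121 ,  0.2765,  1.506 ,  0.    ,  1.3607, -0.121 ]), 'qd': array([-0.0019, -0.0012, -0.0008,  0.0002,  0.0002,  0.0004]), 'effort': array([  0.0016, -41.7698, -24.6405,  -0.0002,   0.0058,   0.    ]), 'position': array([0.5746, 0.0001, 0.2495]), 'ee_rot': array([-0.0007,  0.7071,  0.7071, -0.0005]), 'contact_force': array([-0.3018,  0.3719,  0.7745]), 'moment': array([ 0.0013, -0.0285, -0.0119]), 'gripper_force': 0.0, 'width': 0.08554175718248586}
{'camera_matrix': array([[325.2415,   0.    , 254.4064],
       [  0.    , 325.2415, 193.9886],
       [  0.    ,   0.    ,   1.    ]]), 'k1': -0.010436497661444215, 'T_tool_cam': array([[ 0.0001, -0.9551, -0.2962,  0.0753],
       [ 1.    , -0.    ,  0.0005, -0.    ],
       [-0.0005, -0.2962,  0.9551, -0.1238],
       [ 0.    ,  0.    ,  0.    ,  1.    ]])}
```

```bash
python3 -m inch '[{"claw":-1,"travel":[-0.1,0.18,0.075],"turn":-0.047},{"claw":-1,"travel":[-0.205,0.355,0.075],"turn":-0.094},{"claw":-1,"travel":[-0.205,0.355,0.075],"turn":-0.141},{"claw":-1,"travel":[-0.205,0.355,0.075],"turn":-0.188},{"claw":-1,"travel":[-0.205,0.355,0.075],"turn":-0.235}]' 20
python3 -m inch '[{"claw":-1,"travel":[0,0,0],"turn":-0.047},{"claw":-1,"travel":[0,0,0],"turn":-0.094},{"claw":-1,"travel":[0,0,0],"turn":-0.141},{"claw":-1,"travel":[0,0,0],"turn":-0.188},{"claw":-1,"travel":[0,0,0],"turn":-0.235}]'
python3 - <<'E'
from h import *
a=shot('scene','s2.png')[100:220,210:330];b=shot('side','d2.png')[110:230,180:300]
c=shot('wrist','w2.png')
cv2.imwrite('pics/c2.png',np.hstack([cv2.resize(x,(400,400),interpolation=cv2.INTER_CUBIC) for x in(a,b)]))
E
```

```text
clock: 0.6
position: [0.5335, 0.0715, 0.265]
ee_rot: [-0.0, 0.916, 0.402, -0.0]
contact_force: [-0.2, 0.7, -0.2]
width: 0.0123
gripper_force: 0.0
clock: 1.1
position: [0.5337, 0.071, 0.2648]
ee_rot: [0.0, 0.999, 0.044, -0.001]
contact_force: [1.7, -0.1, -0.0]
width: -0.0
gripper_force: 0.0
```

View pics/c2.png

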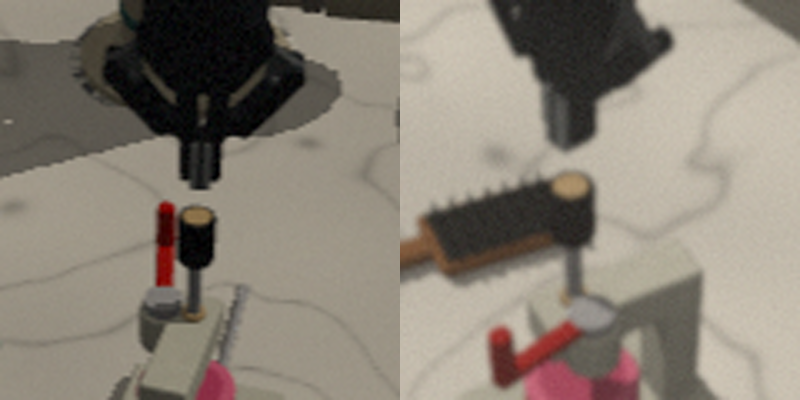

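View pics/w2.png

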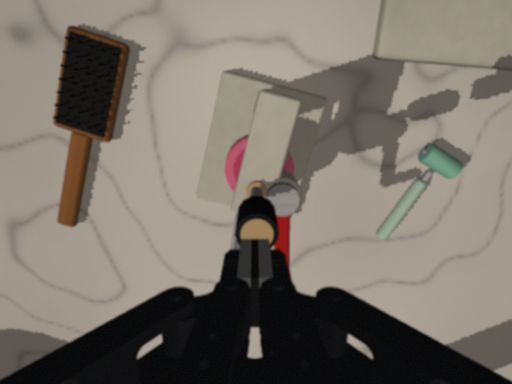

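The closed fingertips are centred over the knob, scene crop (198,186) above (197,215). The wrist view agrees, with the knob at (257,230). Descending.

```bash
python3 -m inch '[{"claw":-1,"travel":[0,0,-0.08],"turn":0},{"claw":-1,"travel":[0,0,-0.125],"turn":0},{"claw":-1,"travel":[0,0,-0.125],"turn":0}]'
python3 -m inch '[{"claw":-1,"travel":[0,0,-0.01],"turn":0},{"claw":-1,"travel":[0,0,-0.02],"turn":0},{"claw":-1,"travel":[0,0,-0.03],"turn":0},{"claw":-1,"travel":[0,0,-0.03],"turn":0}]'
python3 -m inch '[{"claw":-1,"travel":[0,0,-0.01],"turn":0},{"claw":-1,"travel":[0,0,-0.02],"turn":0},{"claw":-1,"travel":[0,0,-0.02],"turn":0}]'
```

```text
clock: 1.55
position: [0.5329, 0.0709, 0.2387]
ee_rot: [-0.0, 0.999, 0.048, -0.002]
contact_force: [-0.1, -0.3, -0.0]
width: -0.0001
gripper_force: 0.0
clock: 1.95
position: [0.5344, 0.071, 0.2347]
ee_rot: [0.0, 0.999, 0.047, 0.001]
contact_force: [-0.4, -0.3, -0.1]
width: -0.0
gripper_force: 0.4
clock: 2.25
position: [0.5343, 0.071, 0.2303]
ee_rot: [0.0, 0.999, 0.047, 0.0]
contact_force: [1.3, 1.1, 1.6]
width: 0.0
gripper_force: 0.7
```

```bash
for i in 1; do python3 -m inch '[{"claw":-1,"travel":[0,0,-0.005],"turn":0},{"claw":-1,"travel":[0,0,-0.01],"turn":0},{"claw":-1,"travel":[0,0,-0.01],"turn":0}]'; done
python3 -m inch '[{"claw":-1,"travel":[0,0,-0.0025],"turn":0},{"claw":-1,"travel":[0,0,-0.005],"turn":0},{"claw":-1,"travel":[0,0,-0.005],"turn":0}]'
```

```text
clock: 2.55
position: [0.5344, 0.071, 0.2283]
ee_rot: [0.0, 0.999, 0.047, 0.0]
contact_force: [1.0, 0.5, 1.5]
width: 0.0
gripper_force: 0.9
clock: 2.85
position: [0.5343, 0.071, 0.2274]
ee_rot: [0.0, 0.999, 0.047, 0.0]
contact_force: [1.8, -0.2, 2.3]
width: 0.0
gripper_force: 1.1
```

```bash
cat > ok.py <<'E'
from rig import get_state
import sys
s=get_state();f=s["contact_force"][2];print("%.2f z %.5f F %.2f"%(s["clock"],s["position"][2],f));sys.exit(f>4.5)
E
python3 -m inch '[{"claw":-1,"travel":[0,0,-0.001],"turn":0},{"claw":-1,"travel":[0,0,-0.002],"turn":0}]' >/dev/null && python3 ok.py &&
python3 -m inch '[{"claw":-1,"travel":[0,0,-0.001],"turn":0},{"claw":-1,"travel":[0,0,-0.002],"turn":0}]' >/dev/null && python3 ok.py &&
python3 -m inch '[{"claw":-1,"travel":[0,0,-0.001],"turn":0},{"claw":-1,"travel":[0,0,-0.002],"turn":0}]' >/dev/null && python3 ok.py &&
python3 -m inch '[{"claw":-1,"travel":[0,0,-0.001],"turn":0},{"claw":-1,"travel":[0,0,-0.002],"turn":0}]' >/dev/null && python3 ok.py &&
python3 -m inch '[{"claw":-1,"travel":[0,0,-0.001],"turn":0},{"claw":-1,"travel":[0,0,-0.002],"turn":0}]' >/dev/null && python3 ok.py &&
python3 -m inch '[{"claw":-1,"travel":[0,0,-0.001],"turn":0},{"claw":-1,"travel":[0,0,-0.002],"turn":0}]' >/dev/null && python3 ok.py &&
python3 -m inch '[{"claw":-1,"travel":[0,0,-0.001],"turn":0},{"claw":-1,"travel":[0,0,-0.002],"turn":0}]' >/dev/null && python3 ok.py &&
python3 -m inch '[{"claw":-1,"travel":[0,0,-0.001],"turn":0},{"claw":-1,"travel":[0,0,-0.002],"turn":0}]' >/dev/null && python3 ok.py &&
python3 -m inch '[{"claw":-1,"travel":[0,0,-0.001],"turn":0},{"claw":-1,"travel":[0,0,-0.002],"turn":0}]' >/dev/null && python3 ok.py &&
python3 -m inch '[{"claw":-1,"travel":[0,0,-0.001],"turn":0},{"claw":-1,"travel":[0,0,-0.002],"turn":0}]' >/dev/null && python3 ok.py
```

```text
3.05 z 0.22707 F 2.71False
```

```bash
sed -i 's/sys.exit(f>4.5)/sys.exit(int(f>4.5))/' ok.py
python3 -m inch '[{"claw":-1,"travel":[0,0,-0.001],"turn":0},{"claw":-1,"travel":[0,0,-0.002],"turn":0}]' >/dev/null && python3 ok.py &&
python3 -m inch '[{"claw":-1,"travel":[0,0,-0.001],"turn":0},{"claw":-1,"travel":[0,0,-0.002],"turn":0}]' >/dev/null && python3 ok.py &&
python3 -m inch '[{"claw":-1,"travel":[0,0,-0.001],"turn":0},{"claw":-1,"travel":[0,0,-0.002],"turn":0}]' >/dev/null && python3 ok.py &&
python3 -m inch '[{"claw":-1,"travel":[0,0,-0.001],"turn":0},{"claw":-1,"travel":[0,0,-0.002],"turn":0}]' >/dev/null && python3 ok.py &&
python3 -m inch '[{"claw":-1,"travel":[0,0,-0.001],"turn":0},{"claw":-1,"travel":[0,0,-0.002],"turn":0}]' >/dev/null && python3 ok.py &&
python3 -m inch '[{"claw":-1,"travel":[0,0,-0.001],"turn":0},{"claw":-1,"travel":[0,0,-0.002],"turn":0}]' >/dev/null && python3 ok.py &&
python3 -m inch '[{"claw":-1,"travel":[0,0,-0.001],"turn":0},{"claw":-1,"travel":[0,0,-0.002],"turn":0}]' >/dev/null && python3 ok.py &&
python3 -m inch '[{"claw":-1,"travel":[0,0,-0.001],"turn":0},{"claw":-1,"travel":[0,0,-0.002],"turn":0}]' >/dev/null && python3 ok.py &&
python3 -m inch '[{"claw":-1,"travel":[0,0,-0.001],"turn":0},{"claw":-1,"travel":[0,0,-0.002],"turn":0}]' >/dev/null && python3 ok.py &&
python3 -m inch '[{"claw":-1,"travel":[0,0,-0.001],"turn":0},{"claw":-1,"travel":[0,0,-0.002],"turn":0}]' >/dev/null && python3 ok.py &&
python3 -m inch '[{"claw":-1,"travel":[0,0,-0.001],"turn":0},{"claw":-1,"travel":[0,0,-0.002],"turn":0}]' >/dev/null && python3 ok.py &&
python3 -m inch '[{"claw":-1,"travel":[0,0,-0.001],"turn":0},{"claw":-1,"travel":[0,0,-0.002],"turn":0}]' >/dev/null && python3 ok.py &&
python3 -m inch '[{"claw":-1,"travel":[0,0,-0.001],"turn":0},{"claw":-1,"travel":[0,0,-0.002],"turn":0}]' >/dev/null && python3 ok.py
```

```text
3.25 z 0.22661 F 2.77
3.45 z 0.22616 F 3.09
3.65 z 0.22574 F 1.91
3.85 z 0.22530 F 2.59
4.05 z 0.22492 F 2.39
4.25 z 0.22453 F 3.63
4.45 z 0.22412 F 2.48
4.65 z 0.22371 F 3.11
4.85 z 0.22332 F 2.40
5.05 z 0.22290 F 2.29
5.25 z 0.22253 F 2.45
5.45 z 0.22213 F 3.10
5.65 z 0.22172 F 2.74
```

```bash

python3 -m inch '[{"claw":-1,"travel":[0,0,-0.001],"turn":0},{"claw":-1,"travel":[0,0,-0.002],"turn":0}]' >/dev/null && python3 ok.py &&
python3 -m inch '[{"claw":-1,"travel":[0,0,-0.001],"turn":0},{"claw":-1,"travel":[0,0,-0.002],"turn":0}]' >/dev/null && python3 ok.py &&
python3 -m inch '[{"claw":-1,"travel":[0,0,-0.001],"turn":0},{"claw":-1,"travel":[0,0,-0.002],"turn":0}]' >/dev/null && python3 ok.py &&
python3 -m inch '[{"claw":-1,"travel":[0,0,-0.001],"turn":0},{"claw":-1,"travel":[0,0,-0.002],"turn":0}]' >/dev/null && python3 ok.py &&
python3 -m inch '[{"claw":-1,"travel":[0,0,-0.001],"turn":0},{"claw":-1,"travel":[0,0,-0.002],"turn":0}]' >/dev/null && python3 ok.py &&
python3 -m inch '[{"claw":-1,"travel":[0,0,-0.001],"turn":0},{"claw":-1,"travel":[0,0,-0.002],"turn":0}]' >/dev/null && python3 ok.py &&
python3 -m inch '[{"claw":-1,"travel":[0,0,-0.001],"turn":0},{"claw":-1,"travel":[0,0,-0.002],"turn":0}]' >/dev/null && python3 ok.py &&
python3 -m inch '[{"claw":-1,"travel":[0,0,-0.001],"turn":0},{"claw":-1,"travel":[0,0,-0.002],"turn":0}]' >/dev/null && python3 ok.py &&
python3 -m inch '[{"claw":-1,"travel":[0,0,-0.001],"turn":0},{"claw":-1,"travel":[0,0,-0.002],"turn":0}]' >/dev/null && python3 ok.py &&
python3 -m inch '[{"claw":-1,"travel":[0,0,-0.001],"turn":0},{"claw":-1,"travel":[0,0,-0.002],"turn":0}]' >/dev/null && python3 ok.py &&
python3 -m inch '[{"claw":-1,"travel":[0,0,-0.001],"turn":0},{"claw":-1,"travel":[0,0,-0.002],"turn":0}]' >/dev/null && python3 ok.py &&
python3 -m inch '[{"claw":-1,"travel":[0,0,-0.001],"turn":0},{"claw":-1,"travel":[0,0,-0.002],"turn":0}]' >/dev/null && python3 ok.py &&
python3 -m inch '[{"claw":-1,"travel":[0,0,-0.001],"turn":0},{"claw":-1,"travel":[0,0,-0.002],"turn":0}]' >/dev/null && python3 ok.py &&
python3 -m inch '[{"claw":-1,"travel":[0,0,-0.001],"turn":0},{"claw":-1,"travel":[0,0,-0.002],"turn":0}]' >/dev/null && python3 ok.py &&
python3 -m inch '[{"claw":-1,"travel":[0,0,-0.001],"turn":0},{"claw":-1,"travel":[0,0,-0.002],"turn":0}]' >/dev/null && python3 ok.py &&
python3 -m inch '[{"claw":-1,"travel":[0,0,-0.001],"turn":0},{"claw":-1,"travel":[0,0,-0.002],"turn":0}]' >/dev/null && python3 ok.py &&
python3 -m inch '[{"claw":-1,"travel":[0,0,-0.001],"turn":0},{"claw":-1,"travel":[0,0,-0.002],"turn":0}]' >/dev/null && python3 ok.py &&
python3 -m inch '[{"claw":-1,"travel":[0,0,-0.001],"turn":0},{"claw":-1,"travel":[0,0,-0.002],"turn":0}]' >/dev/null && python3 ok.py &&
python3 -m inch '[{"claw":-1,"travel":[0,0,-0.001],"turn":0},{"claw":-1,"travel":[0,0,-0.002],"turn":0}]' >/dev/null && python3 ok.py &&
python3 -m inch '[{"claw":-1,"travel":[0,0,-0.001],"turn":0},{"claw":-1,"travel":[0,0,-0.002],"turn":0}]' >/dev/null && python3 ok.py &&
python3 -m inch '[{"claw":-1,"travel":[0,0,-0.001],"turn":0},{"claw":-1,"travel":[0,0,-0.002],"turn":0}]' >/dev/null && python3 ok.py &&
python3 -m inch '[{"claw":-1,"travel":[0,0,-0.001],"turn":0},{"claw":-1,"travel":[0,0,-0.002],"turn":0}]' >/dev/null && python3 ok.py
```

```text
5.85 z 0.22133 F 3.00
6.05 z 0.22091 F 2.17
6.25 z 0.22051 F 2.55
6.45 z 0.22011 F 2.91
6.65 z 0.21970 F 3.25
6.85 z 0.21930 F 2.62
7.05 z 0.21891 F 2.61
7.25 z 0.21852 F 3.01
7.45 z 0.21845 F 6.79
```

```bash
python3 -m inch '[{"claw":-1,"travel":[0,0,0],"turn":0}]' >/dev/null; python3 ok.py;python3 -m inch '[{"claw":-1,"travel":[0,0,0],"turn":0}]' >/dev/null; python3 ok.py
```

```text
7.55 z 0.21845 F 5.11
7.65 z 0.21844 F 5.15
```

```bash
python3 -m inch '[{"claw":-1,"travel":[0,0,-0.0005],"turn":0},{"claw":-1,"travel":[0,0,-0.0005],"turn":0}]' >/dev/null; python3 ok.py;python3 -m inch '[{"claw":-1,"travel":[0,0,0],"turn":0}]' >/dev/null; python3 ok.py
```

```text
7.85 z 0.21844 F 6.05
7.95 z 0.21846 F 5.90
```

```bash
python3 -m inch '[{"claw":-1,"travel":[0,0,0.13],"turn":0},{"claw":-0.3,"travel":[-0.1,-0.05,0.13],"turn":0},{"claw":-0.3,"travel":[-0.3435,-0.1455,0.13],"turn":0},{"claw":-0.3,"travel":[-0.3435,-0.1455,0.13],"turn":0},{"claw":-0.3,"travel":[-0.3435,-0.1455,0.13],"turn":0}]'
python3 - <<'E'
from h import *
a=shot('scene','s3.png')[120:240,210:330];b=shot('side','d3.png')[130:250,170:290]
cv2.imwrite('pics/c3.png',np.hstack([cv2.resize(x,(400,400),interpolation=cv2.INTER_CUBIC) for x in(a,b)]))
E
```

```text
clock: 8.45
position: [0.463, 0.0419, 0.2433]
ee_rot: [-0.0, 0.999, 0.047, -0.002]
contact_force: [1.0, 1.2, -0.6]
width: 0.0297
gripper_force: 0.0
```

View pics/c3.png

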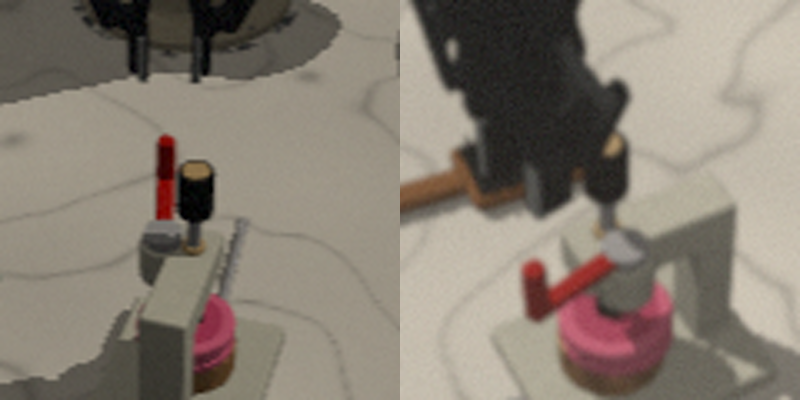

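The foot is on the lid at side crop (612,305). The post at scene crop (166,140) lies between the opened fingers (140–200), so I'm lowering the fork over it.

```bash
python3 -m inch '[{"claw":-0.3,"travel":[0.0,0,-0.12],"turn":0},{"claw":-0.3,"travel":[0.0,0,-0.25],"turn":0},{"claw":-0.3,"travel":[0.0,0,-0.38],"turn":0},{"claw":-0.3,"travel":[0.0,0,-0.38],"turn":0}]'
python3 -m inch '[{"claw":-0.5,"travel":[0,0,0],"turn":0},{"claw":-0.5,"travel":[0,0,0],"turn":0},{"claw":-0.5,"travel":[0,0,0],"turn":0}]'
python3 - <<'E'
import numpy as np
piv=np.array([.5303,.0494]);p0=np.array([.4653,.0419])
r0=p0-piv;a0=np.arctan2(r0[1],r0[0]);print(a0%6.2832,np.hypot(*r0))
for d in range(0,76,8):
    a=a0+np.radians(d);p=piv+.065*np.array([np.cos(a),np.sin(a)]);print(d,np.round((p-p0)/.2,3),round(d/180,3))
E
```

```text
clock: 8.95
position: [0.4637, 0.0423, 0.1648]
ee_rot: [-0.0, 0.999, 0.047, -0.004]
contact_force: [-0.6, 0.2, 1.0]
width: 0.0301
gripper_force: 0.0
clock: 9.25
position: [0.4665, 0.0419, 0.1693]
ee_rot: [0.0, 0.999, 0.047, 0.001]
contact_force: [-0.0, -0.4, 0.3]
width: 0.0212
gripper_force: 0.0
3.256483951827106 0.065431261641512
0 [0.002 0.   ] 0.0
8 [ 0.01  -0.044] 0.044
16 [ 0.025 -0.087] 0.089
24 [ 0.045 -0.128] 0.133
32 [ 0.071 -0.165] 0.178
40 [ 0.102 -0.199] 0.222
48 [ 0.137 -0.227] 0.267
56 [ 0.175 -0.251] 0.311
64 [ 0.217 -0.269] 0.356
72 [ 0.261 -0.281] 0.4
```

```bash
python3 -m inch '[{"claw":-0.5,"travel":[0.004,-0.022,0],"turn":0.022},{"claw":-0.5,"travel":[0.01,-0.044,0],"turn":0.044},{"claw":-0.5,"travel":[0.017,-0.066,0],"turn":0.067},{"claw":-0.5,"travel":[0.025,-0.087,0],"turn":0.089},{"claw":-0.5,"travel":[0.034,-0.108,0],"turn":0.111}]'
python3 -m inch '[{"claw":-0.5,"travel":[0.011,-0.02,0],"turn":0.022},{"claw":-0.5,"travel":[0.024,-0.039,0],"turn":0.044},{"claw":-0.5,"travel":[0.037,-0.057,0],"turn":0.067},{"claw":-0.5,"travel":[0.053,-0.075,0],"turn":0.089},{"claw":-0.5,"travel":[0.068,-0.091,0],"turn":0.111}]'
```

```text
clock: 9.75
position: [0.4723, 0.0203, 0.1691]
ee_rot: [0.0, 0.975, 0.221, 0.001]
contact_force: [-0.0, 0.6, 0.7]
width: 0.0214
gripper_force: 0.4
clock: 10.25
position: [0.4858, 0.0022, 0.169]
ee_rot: [-0.0, 0.922, 0.387, 0.0]
contact_force: [-1.0, 1.1, -0.1]
width: 0.0216
gripper_force: 0.9
```

```bash
python3 -m inch '[{"claw":-0.5,"travel":[0.017,-0.015,0],"turn":0.022},{"claw":-0.5,"travel":[0.035,-0.028,0],"turn":0.044},{"claw":-0.5,"travel":[0.054,-0.041,0],"turn":0.067},{"claw":-0.5,"travel":[0.073,-0.052,0],"turn":0.089},{"claw":-0.5,"travel":[0.094,-0.062,0],"turn":0.111}]'
python3 -m inch '[{"claw":-0.5,"travel":[0.021,-0.008,0],"turn":0.022},{"claw":-0.5,"travel":[0.043,-0.015,0],"turn":0.044},{"claw":-0.5,"travel":[0.043,-0.015,0],"turn":0.044}]'
```

```text
clock: 10.75
position: [0.5036, -0.0096, 0.169]
ee_rot: [-0.001, 0.841, 0.541, -0.0]
contact_force: [-3.2, 2.2, 2.0]
width: 0.0216
gripper_force: 1.9
clock: 11.05
position: [0.513, -0.0131, 0.1689]
ee_rot: [-0.0, 0.803, 0.597, 0.0]
contact_force: [-2.2, 0.9, 2.2]
width: 0.0213
gripper_force: 1.1
```

```bash
python3 -m inch '[{"claw":-0.5,"travel":[0.01,-0.003,0],"turn":0},{"claw":-0.5,"travel":[0.02,-0.005,0],"turn":0},{"claw":-0.5,"travel":[0.02,-0.005,0],"turn":0}]'|grep -E 'pos|cont'
python3 -m inch '[{"claw":-0.5,"travel":[0.01,-0.002,0],"turn":0},{"claw":-0.5,"travel":[0.01,-0.002,0],"turn":0}]'|grep -E 'pos|cont'
python3 -m inch '[{"claw":-0.5,"travel":[0.01,-0.002,0],"turn":0},{"claw":-0.5,"travel":[0.01,-0.002,0],"turn":0}]'|grep -E 'pos|cont'
```

```text
position: [0.5159, -0.0143, 0.1682]
contact_force: [-6.3, 0.6, 4.5]
position: [0.5162, -0.0144, 0.168]
contact_force: [-8.4, 0.1, 6.7]
position: [0.5165, -0.0145, 0.1678]
contact_force: [-11.0, 1.4, 9.1]
```

The force rises with no motion and the post computes to 254.6°, against about 254° expected, so it's at the end stop. Backing off and rising.

```bash
python3 -m inch '[{"claw":-0.4,"travel":[-0.02,0.005,0],"turn":0},{"claw":-0.4,"travel":[-0.04,0.01,0],"turn":0},{"claw":-0.4,"travel":[-0.045,0.01,0],"turn":0},{"claw":-0.4,"travel":[-0.045,0.01,0],"turn":0}]'
python3 -m inch '[{"claw":-0.4,"travel":[0,0,0.1],"turn":0},{"claw":-0.4,"travel":[0,0,0.25],"turn":0},{"claw":-0.4,"travel":[0,0,0.45],"turn":0},{"claw":-0.4,"travel":[-0.2,-0.2,0.45],"turn":0},{"claw":-0.4,"travel":[-0.4,-0.4,0.45],"turn":0}]'
python3 - <<'E'
from h import *
np.set_printoptions(precision=4,suppress=True)
a=shot('scene','s4.png')[150:270,210:330];b=shot('side','d4.png')[150:270,180:300]
cv2.imwrite('pics/c4.png',np.hstack([cv2.resize(x,(400,400),interpolation=cv2.INTER_CUBIC) for x in(a,b)]))
E
```

```text
clock: 12.15
position: [0.5126, -0.0132, 0.1682]
ee_rot: [0.001, 0.803, 0.597, 0.0]
contact_force: [-0.1, -0.7, -0.4]
width: 0.0259
gripper_force: 0.0
clock: 12.65
position: [0.4426, -0.0846, 0.2595]
ee_rot: [0.002, 0.802, 0.598, 0.001]
contact_force: [-0.5, -0.8, 0.2]
width: 0.0255
gripper_force: 0.0
```

View pics/c4.png

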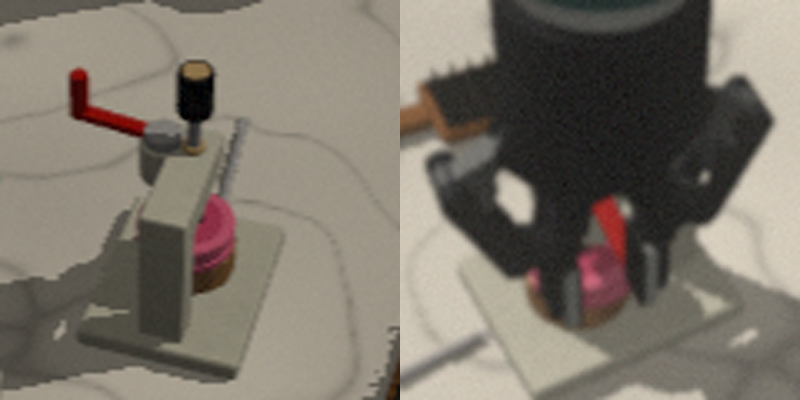

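The lever is now at right angles to the head, with its post top at scene (233.7,172.5). The knob is down and the compact hasn't moved. I'll check the angle, then hand in.

```bash
python3 -m inch '[{"claw":-0.4,"travel":[-0.1,-0.2,0.1],"turn":0},{"claw":-0.4,"travel":[-0.1,-0.2,0.1],"turn":0},{"claw":-0.4,"travel":[-0.1,-0.2,0.1],"turn":0}]' | tail -3
python3 - <<'E'
from h import *
p=atz('scene',233.7,171.8,.17);r=p[:2]-[.5303,.0494];a=np.degrees(np.arctan2(r[1],r[0]))%360
print(p,a,'lever rad',np.radians(a-171),np.hypot(*r))
if np.radians(a-171)>1.3: print(ticket.sign_off())
E
```

```text
contact_force: [1.0, 0.4, 0.4]
width: 0.0252
gripper_force: 0.0
[ 0.51076173 -0.01225737  0.17      ] 252.41739308513968 lever rad 1.4210015777261513 0.06467902052501649
the job is handed in; nothing more can be done
None
```

I lowered the stop rod until its foot rested on the compact's lid at about 3 N, turned the red lever to its end stop (measured about 1.42 rad, locked from 1.25), let go, and handed the job in at about 13 s. The compact showed no shift in the last pictures, and nothing I measured suggests its neighbours were touched. I didn't re-measure the foot's contact after locking.

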